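Load a stone holder into the scanner nest and lock it

ROBOT

A 6-joint arm with a two-finger parallel gripper is mounted at the origin on the work surface. World frame = base frame: x ahead of the robot, y to its left, z up, the work surface at z = 0. Lengths are in m, angles in degrees, forces in N, time in s.
With the tool pointing down it reaches from about 0.25 to 0.775 m from the base axis. Payload 4 kg.
Tool frame: the origin (TCP) lies midway between the tips of the shut fingers; the grasp point (between the pads) lies 19 mm behind it; z points along the fingers, y is the line along which they close (so a half turn about z gives the same grasp; the last joint's range is limited). The gripper opens to 94 mm and grips with 3 to 60 N. Pads are 16 mm wide; open, the fingers measure 119 mm over their backs; the gripper's body (75 mm by 177 mm) begins 78 mm behind the grasp point.
Start: joints at [-81.308, 4.996, 78.535, -0, 96.463, -5.907], TCP at [0.139, -0.532, 0.206] pointing down, gripper open.
Joint ranges: [-177.83, 177.83], [-43.37, 116.18], [15.69, 146.23], [-61.86, 241.86], [9.47, 152.12], [-147.06, 147.06]. Speed limits (degrees/s): [159.86, 159.86, 180, 180, 180, 180].

INTERFACE

Orientations are given as [roll, pitch, yaw] about the fixed x, y, z axes, in that order (R = Rz(yaw) Ry(pitch) Rx(roll)).
In Python, from cell import arm, viewer, ticket gives the robot as it stands.
- The arm moves only by the shell command python3 -m jog 'ROWS' [FORCE]. ROWS is JSON, a list of rows, each an object of numbers: "fingers": the finger opening in mm, from 0 to 94; "x", "y", "z": the shift along the tool's x, y, z in mm; "yaw": the turn about the tool's z in rad. In form: [{"fingers": .., "x": .., "y": .., "z": .., "yaw": ..}, ...]. A call has 1 to 10 rows; each row is the pose to reach, as a shift and turn from the pose commanded when the call began, along the tool's axes at that moment; what a row does not reach only later rows make up. A row lasts 1/8 s, in which the tool goes at most 62.5 mm and 10.7 degrees, less where a joint would pass 70% of its speed; a pose out of reach is approached as far as the arm can. A call with a gripper value outside its range is refused whole. The fingers move at their own pace and stop on an object; FORCE is the grip in N (left out, the last holds). Time passes only in rows, so rows that repeat a pose let the fingers close. It gives the time, the measured TCP pose, the force, the opening and the grip force at its end, in the units of the state.
- arm.get_state(): the state, without advancing time (a new reading comes with each control period).
- viewer.capture(name): name is "side" or "top" or "wrist"; returns a dict with "frame" (400x640x3 uint8, red, green, blue), "fx", "fy", "cx", "cy" (pixels), "position" and "attitude" of the camera in the world; the wrist camera has in their place "tool_from_camera" (4x4, takes a point from camera to tool coordinates, whose origin is the TCP and whose axes are the flange's). Camera axes: x right, y down, z forward; pixel columns grow to the right and rows downward; lengths in m; the calibration is good to about 2 mm. A picture is of the moment at which its call begins: read the wrist's pose just before it. There is no depth.
- ticket.finish_job(): hands the job in; it is judged then, once.
The state is a dict: "time": time; "joint_positions": joint angles; "qd": joint speeds; "joint_torque": joint torques, N m; "tool_pos": TCP position; "ee_rot": TCP orientation; "wrist_force": force on the tool from outside, world axes, zero at the start; "ft_torque": the same for the moment, N m; "width": opening from 0.0 (shut) to 1.0 (fully open); "grip_force": force on a finger pad.
Only numpy, scipy, OpenCV 4.12 (cv2) and the standard library are available. Lean on these libraries where they do the work, as an engineer would, in place of code of your own. Each camera call takes 0.05 s, during which the arm holds its last target. There are 200 camera calls.

TASK

Take the holder with the red stone from the tray and set it in the scanner's nest, feeling gently for the key holes and shuffling it until its three pins drop fully home and its flange lies flat on the nest plate. Then slide the keeper fully shut over its flange and let go. Never press hard on the nest, do not tip the holder over, and leave the blue and green holders where they stand.

Things in the scene. Friction and masses are not known exactly. Their poses are not given: they have to be found in the camera images.
- red_mid (a point): aluminium stone holder with a round red gem on top, 60 mm tall in all; the point is on its axis, half-way up (30 mm above its underside). Grip it by its square neck, 20 x 20 mm with sides along its x and y, from 15 to 50 mm above the underside. The gem is 18 mm across. About 0.1 kg. z is up its axis; its marked pin points along +x, roughly world +x at the start.
- red: the same holder, origin at the centre of its underside. It stands on three square key pins, 8 x 8 mm and 10 mm tall, centred at x, y = (19, 0), (-12, 16), (-12, -16) mm, so it fits one way round only; a black line on the flange marks the +x pin. Flange: round, 60 mm across, from 10 to 15 mm above the underside. It starts on the tray, 6 mm above the table.
- blue_mid (a point): aluminium stone holder with a round blue gem on top, 60 mm tall in all; the point is on its axis, half-way up (30 mm above its underside). Same shape as the red one. Must stay where it is.
- green_mid (a point): aluminium stone holder with a round green gem on top, 60 mm tall in all; the point is on its axis, half-way up (30 mm above its underside). Same shape as the red one. Must stay where it is.
- scanner: pale flat housing fixed to the table, 200 x 260 mm, 40 mm high at the rim, origin at the centre of its underside; a grey bar along its +x edge (22 mm wide) stands 74 mm high. It holds a recess with the nest plate, and the keeper. Pressing the holder on it with more than 30 N spoils the job.
- nest (a point): centre of the scanner's recess, level with the top face of the dark blue nest plate (36 mm above the table); axes as the scanner's. A holder whose pins stand on the plate has its middle 30 mm above this point; fully home, with its flange on the plate, 20 mm above it. The hole pattern's centre is NOT exactly here: up to 9 mm off either way in x and 5 mm in y, turned up to 0.03 rad.
- recess (a point): centre of the recess (104 x 88 mm) at its rim, 4 mm above the plate. The nest plate (84 x 76 mm, 12 mm thick) is clamped where the last user set it, does not yield, and is not measured. Its three square holes match the pins (single one to +x), 1.5 mm wider on each side, no lead-in: a loosely held holder drops in by its own weight within about 1 mm of true.
- keeper (a joint): travel of the keeper along the scanner's +y in m: 0 open, 0.030 fully shut. Starts near open, stays where left, takes about 3 N. A steel tongue 30 mm wide, 5 mm thick, underside 7 mm above the nest plate, tip 45 mm to +y of the knob; shut, its tip is 18.5 mm from the recess centre, over the flange. It cannot pass a holder that is not home.
- keeper_knob (a point): a point in the keeper's upright black square knob (18 x 18 mm, sides along the scanner's x and y), 9 mm below the knob's top and 25 mm above the tongue. Axes as the scanner's.

How it is judged:
By the outcome, as a careful person would: the job done as asked, in the order asked, and still so for the second after the job is handed in, with the robot touching nothing.
It also fails if it takes over 72 s, if anything falls off the work surface, if the arm or the gripper's body presses on something with over 40 N, if the wrist force passes 120 N, or if a joint passes its speed limit or range.

## Working session

There is one attempt and no reset: what is moved stays moved. The work goes in short steps, Python scripts to look and compute and a shell command to move; the robot and the scene stay as the last step left them, time stands still between calls to the robot, and variables do not carry over. Pictures are saved under pics/ and viewed, at most 10 in all, crops included, and the job is handed in when it is done.

```bash
mkdir -p pics; ls
python3 - <<'E'
from cell import arm, viewer
import cv2,numpy as np
print(arm.get_state())
for n in ("top","side"):
    c=viewer.capture(n); cv2.imwrite(f"pics/{n}1.png",c["frame"][:,:,::-1]); print({k:v for k,v in c.items() if k!="frame"})
E
```

```text
pics
{'time': 0.0, 'joint_positions': array([-8.13086922e+01,  5.03925988e+00,  7.86243409e+01,  4.76089532e-04,
        9.64641141e+01, -5.90812364e+00]), 'qd': array([-0.00504223,  0.081093  ,  0.00554829, -0.01247209, -0.01185248,
        0.02339312]), 'joint_torque': array([-3.54258655e-04, -3.40167403e+01, -3.02434731e+01,  7.16720824e-02,
        3.29243147e-02, -1.65894153e-04]), 'tool_pos': array([ 0.13853778, -0.53168932,  0.20430634]), 'ee_rot': array([-1.79873012e+02, -1.36168069e-02,  1.45994695e+01]), 'wrist_force': array([-0.40350679,  1.12200878,  0.52656731]), 'ft_torque': array([-0.00493722, -0.02463577,  0.03257439]), 'grip_force': 0.0, 'width': 0.9982483521571907}
{'fx': 389.1186551142275, 'fy': 389.1186551142275, 'cx': 313.1573257391057, 'cy': 199.00063953450493, 'position': array([0.47808545, 0.04439862, 0.93997648]), 'attitude': array([-175.60644986,   -1.69994426,  -91.17655564])}
{'fx': 485.70579471860634, 'fy': 485.70579471860634, 'cx': 320.29319108525357, 'cy': 195.15088248313253, 'position': array([ 0.24380085, -0.48608614,  0.78627467]), 'attitude': array([-140.35133839,   -0.93995033,  -28.98512376])}
```

View pics/top1.png

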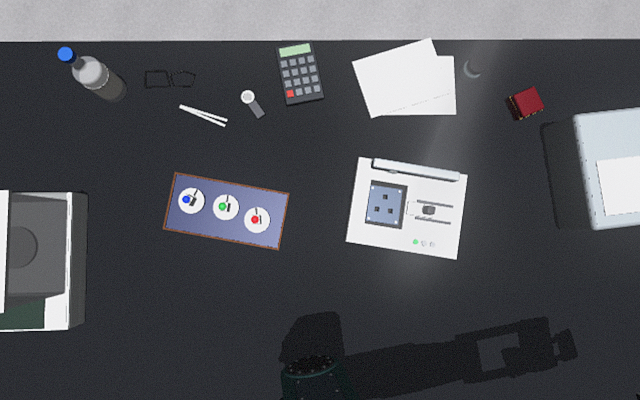

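View pics/side1.png

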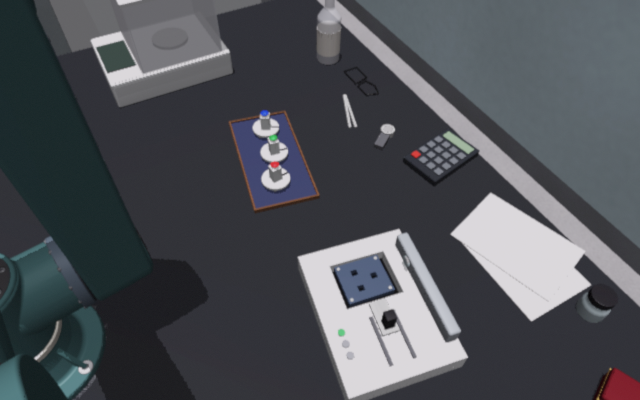

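The top view shows the red gem near (255,219), blue at (187,200) and green at (222,206). The nest plate is near (384,204) with three dark holes, and the knob is near (428,210). The scanner corners are near (358,157), (467,174), (457,259) and (346,242). The side view agrees with this.

```bash
cat > h.py <<'E'
import numpy as np,cv2
from scipy.spatial.transform import Rotation as Ro
from cell import arm, viewer
def cam(name):
    s=arm.get_state(); c=viewer.capture(name)
    if name=="wrist":
        T=np.eye(4);T[:3,:3]=Ro.from_euler('xyz',s["ee_rot"],degrees=True).as_matrix();T[:3,3]=s["tool_pos"]
        T=T@c["tool_from_camera"];R,p=T[:3,:3],T[:3,3]
    else: R,p=Ro.from_euler('xyz',c["attitude"],degrees=True).as_matrix(),np.array(c["position"])
    K=np.array([[c["fx"],0,c["cx"]],[0,c["fy"],c["cy"]],[0,0,1]])
    return c["frame"].copy(),K,R,p
def bp(C,uv,z):
    _,K,R,p=C; uv=np.atleast_2d(uv)
    d=(R@np.linalg.inv(K)@np.c_[uv,np.ones(len(uv))].T).T
    return (p+d*((z-p[2])/d[:,2])[:,None])[:,:2]
def pj(C,P):
    _,K,R,p=C; q=(K@R.T@(np.atleast_2d(P)-p).T).T; return q[:,:2]/q[:,2:]
def blobs(mask,amin=8):
    n,l,st,ce=cv2.connectedComponentsWithStats(mask.astype(np.uint8)); return [(ce[i].round(1),st[i]) for i in range(1,n) if st[i,4]>=amin]
E
python3 - <<'E'
from h import *
for n in("top","side"):
    C=cam(n); f=C[0].astype(int); r,g,b=f[...,0],f[...,1],f[...,2]
    for nm,m in(("red",(r>150)&(g<80)&(b<80)),("blue",(b>150)&(r<80)&(g<120)),("green",(g>130)&(r<110)&(b<130))):
        print(n,nm,[(c,s[4],bp(C,c,.057).round(4)) for c,s in blobs(m)])
C=cam("top");f=C[0]
g=cv2.cvtColor(f,cv2.COLOR_RGB2GRAY)
m=(g>170).astype(np.uint8)
n,l,st,ce=cv2.connectedComponentsWithStats(m);i=l[240,380]
cn=max(cv2.findContours((l==i).astype(np.uint8),0,2)[0],key=cv2.contourArea)
print(cv2.boxPoints(cv2.minAreaRect(cn)), cv2.approxPolyDP(cv2.convexHull(cn),4,True)[:,0].tolist())
a=cv2.resize(f[150:265,340:475,::-1],None,fx=4.4,fy=4.4,interpolation=2)
b=cv2.resize(f[165:255,160:295,::-1],None,fx=2,fy=2,interpolation=2)
cv2.imwrite("pics/c1.png",a);
E
```

```text
top red [(array([254.5, 219.1]), np.int32(28), array([[0.5023, 0.1502]]))]
top blue [(array([66.8, 48.8]), np.int32(18), array([[0.9024, 0.5769]])), (array([185.6, 198.9]), np.int32(40), array([[0.5509, 0.3045]]))]
top green [(array([221.9, 205.9]), np.int32(37), array([[0.5335, 0.2232]]))]
side red [(array([415.7, 153.6]), np.int32(39), array([[0.7796, 0.0413]])), (array([274.5, 163.8]), np.int32(28), array([[0.5047, 0.1546]]))]
side blue [(array([263.9, 112.4]), np.int32(34), array([[0.5525, 0.3101]]))]
side green [(array([272.7, 137.3]), np.int32(35), array([[0.5352, 0.2273]]))]
[[344.8249  241.07974]
 [358.75085 155.20285]
 [469.77722 173.20712]
 [455.85126 259.084  ]] [[359, 157], [467, 176], [456, 258], [346, 241]]
```

View pics/c1.png

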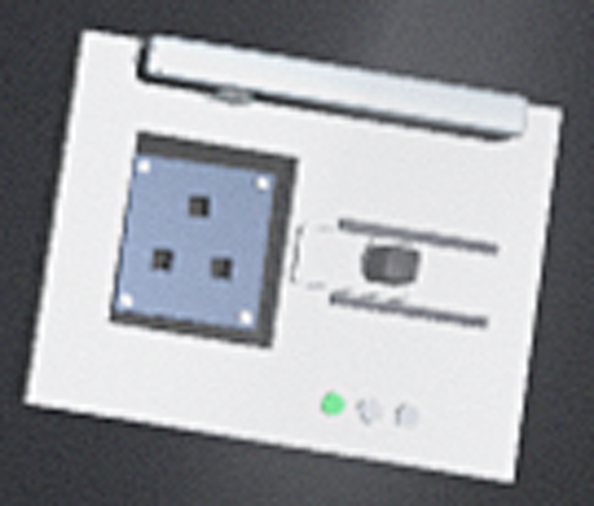

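```bash
cat >> h.py <<'E'
def shift(x,y,z=None,yaw=None):
    s=arm.get_state();R=Ro.from_euler('xyz',s["ee_rot"],degrees=True).as_matrix()
    d=np.array([x,y,s["tool_pos"][2] if z is None else z])-s["tool_pos"]
    o=(R.T@d*1000).round(1)
    dy=None if yaw is None else round(np.radians((-(yaw-s["ee_rot"][2])+90)%180-90),4)  # tool z down
    return o,dy
E
python3 - <<'E'
from h import *
C=cam("top")
q=bp(C,[[358.3,155.5],[468.5,174.5],[456.5,259],[345.3,241.3]],.04);print(q,q.mean(0))
for i in range(4): d=q[i]-q[i-1];print(np.linalg.norm(d),np.degrees(np.arctan2(d[1],d[0])))
W=cam("wrist");print(viewer.capture("wrist")["tool_from_camera"].round(4),W[1])
k=4.4
print("rec",bp(C,np.array([[138,133],[297,158],[273,347],[109,322]])/k+[340,150],.04))
h=bp(C,np.array([[199,207],[162,260],[221,268]])/k+[340,150],.036);print("holes",h)
print("knob",bp(C,np.array([[392,263]])/k+[340,150],.07))
print(shift(.44,-.11,.26,0),shift(.5023,.1502,.26,0))
E
```

```text
[[ 0.6472257  -0.09189906]
 [ 0.59798833 -0.35165173]
 [ 0.40113237 -0.31331457]
 [ 0.44749024 -0.05589312]] [ 0.52345916 -0.20318962]
0.20295487405372703 -10.218852533780499
0.26437808167769056 -100.73334541848723
0.2005542555235382 168.97974260571638
0.26156233534342865 79.79128088794842
[[ 3.000e-04 -9.645e-01 -2.641e-01  7.690e-02]
 [ 1.000e+00  2.000e-04  6.000e-04 -8.000e-04]
 [-5.000e-04 -2.641e-01  9.645e-01 -1.787e-01]
 [ 0.000e+00  0.000e+00  0.000e+00  1.000e+00]] [[323.66719409   0.         319.88566253]
 [  0.         323.66719409 199.34460276]
 [  0.           0.           1.        ]]
rec [[ 0.58825905 -0.12085864]
 [ 0.57342856 -0.20552692]
 [ 0.47337435 -0.18882336]
 [ 0.48829037 -0.10228914]]
holes [[ 0.54851624 -0.15298485]
 [ 0.52063451 -0.13222873]
 [ 0.5157791  -0.16361699]]
knob [[ 0.5152352 -0.2442032]]
(array([ 398.1, -332.6,  -54.6]), np.float64(0.2548)) (array([ 523.9, -568.7,  -54.5]), np.float64(0.2548))
```

Run:
```python
from h import *
print(shift(.53,-.15,.20,-10.4))
```

```text
(array([ 475.1, -271.2,    5.4]), np.float64(0.4364))
```

```bash
python3 -m jog '[{"fingers":94,"x":50,"y":-28,"z":0,"yaw":0.05},{"fingers":94,"x":100,"y":-57,"z":0,"yaw":0.1},{"fingers":94,"x":150,"y":-86,"z":0,"yaw":0.15},{"fingers":94,"x":200,"y":-114,"z":0,"yaw":0.2},{"fingers":94,"x":250,"y":-143,"z":0,"yaw":0.25},{"fingers":94,"x":300,"y":-171,"z":0,"yaw":0.3},{"fingers":94,"x":350,"y":-200,"z":0,"yaw":0.35},{"fingers":94,"x":400,"y":-228,"z":0,"yaw":0.4},{"fingers":94,"x":450,"y":-257,"z":0,"yaw":0.436},{"fingers":94,"x":475,"y":-271,"z":5,"yaw":0.436}]' 
python3 -m jog '[{"fingers":94,"x":0,"y":0,"z":0,"yaw":0},{"fingers":94,"x":0,"y":0,"z":0,"yaw":0},{"fingers":94,"x":0,"y":0,"z":0,"yaw":0}]'
python3 - <<'E'
from h import *
s=arm.get_state();print(s["tool_pos"],s["ee_rot"],s["qd"].round(1))
W=cam("wrist");np.savez("w1.npz",f=W[0],K=W[1],R=W[2],p=W[3])
cv2.imwrite("pics/w1.png",W[0][:,:,::-1])
E
```

```text
time: 1.65
tool_pos: [0.5318, -0.1479, 0.2008]
ee_rot: [-180.0, -0.1, -10.2]
wrist_force: [-0.4, 0.1, 0.5]
width: 0.998
grip_force: 0.0
time: 2.02
tool_pos: [0.5294, -0.1514, 0.2009]
ee_rot: [180.0, -0.0, -10.5]
wrist_force: [0.3, 0.6, 0.6]
width: 1.001
grip_force: 0.0
[ 0.52937339 -0.15139689  0.20088155] [ 1.79969725e+02 -2.72135605e-02 -1.04858022e+01] [-0.2 -0.1  0.   0.1  0.   0. ]
```

View pics/w1.png

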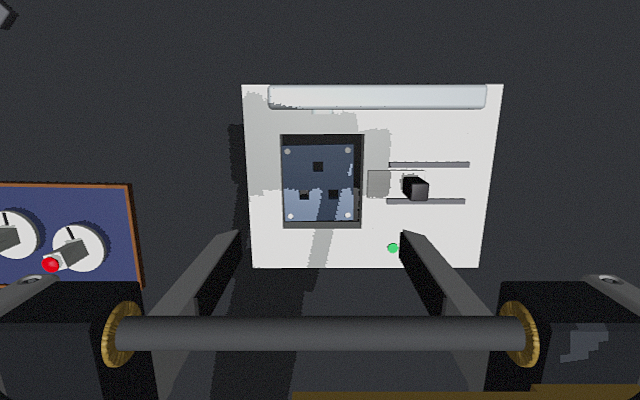

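The wrist view shows the holes at about (318,166), (304,194) and (333,194). The recess spans about (280..363, 135..228), the knob is near (415,187), and the red gem is at the left edge near (51,264).

Run:
```python
from h import *
d=np.load("w1.npz");C=(d["f"],d["K"],d["R"],d["p"])
f=C[0];g=cv2.cvtColor(f,cv2.COLOR_RGB2GRAY).astype(int)
bl=f[...,2].astype(int)
P=[]
for u,v in((318,166),(304,194),(333,194)):
    w=bl[v-9:v+10,u-9:u+10]; 
    if u==318: print(w)
    bg=np.median(w);wt=np.clip(bg*0.85-w,0,None).astype(float)
    l=cv2.connectedComponentsWithStats((w<bg*.6).astype(np.uint8))[1]
    m=cv2.dilate((l==l[9,9]).astype(np.uint8),np.ones((3,3)))*(l[9,9]>0)
    wt*=m; yy,xx=np.mgrid[v-9:v+10,u-9:u+10]
    P.append([(wt*xx).sum()/wt.sum(),(wt*yy).sum()/wt.sum()]);print(bg,m.sum(),np.round(P[-1],2))
q=bp(C,P,.036);print(q)
for i in range(3):print(np.linalg.norm(q[i]-q[i-1]))
M=np.array([[19,0],[-12,16],[-12,-16]])/1e3
A=M-M.mean(0);B=q-q.mean(0);H=A.T@B;th=np.arctan2(H[0,1]-H[1,0],H[0,0]+H[1,1])
Rm=np.array([[np.cos(th),-np.sin(th)],[np.sin(th),np.cos(th)]])
o=q.mean(0)-Rm@M.mean(0);print("pattern",o,np.degrees(th),"res",(A@Rm.T-B)*1e3)
print("red",bp(C,[[51,264]],.06),shift(.503,.153,.20,0))
```

```text
[[ 97  95  95  97  95  94  99  94  96  96  99 103  93  98  95 100  97  95
   98]
 [ 93  97 101  93  96  96  97  98  95  94  98  97  91  94  98  99  96  95
  100]
 [ 93  97  95  93  94  99 101  94  94  96  94  95  94  99  98  96  96  88
  100]
 [ 98  99 100  99  98 101  97 101  98 100  99 103  96  96  95  96  97  96
  100]
 [ 98  91  98  95  88  77  80  83  85  80  77  82  77  79  91 102  99  97
   98]
 [ 95  97 105  76  34  24  23  20  18  27  14  21  22  28  81 101  98  97
   98]
 [ 99  99 100  78  40  24  33  23  30  18  41  34  21  32  90 103  99  93
   95]
 [ 94 101 103  81  52  23  26  28  30  34  28  31  27  34  92  98  98  96
   96]
 [ 91 100  98  82  40  25  31  27  33  35  24  34  29  36  91 100  92  94
   93]
 [101  96 102  79  40  15  29  30  28  24  20  41  23  37  85 101  96  98
   99]
 [ 95  96 105  83  47  20  31  28  22  35  34  25  24  44  85 103  97  96
   97]
 [ 97  95 101  81  42  19  28  33  18  34  35  29  16  33  87  98  96  97
   96]
 [ 92  96  96  83  39  10  29  33  25  29  27  28  20  38  85  98  98  92
   92]
 [ 97  96  95  91  57  29  32  26  28  33  40  
[... 179 characters left out ...]
6  94  98
   94]
 [ 91  92  91  95  90  93  99  94  97  94  96  98  93  96  91  91  94  88
   95]
 [ 97  95  93  94  94  97  93  88  93  95  93  93  95  93  91  90  94  91
   95]
 [ 87  88  92  94  96  92  94  95  93  94  94  92  91  90  92  95  91  96
   92]]
94.0 142 [317.55 166.25]
95.0 77 [303.78 195.97]
88.0 125 [332.84 193.75]
[[ 0.54893843 -0.15201322]
 [ 0.51934994 -0.13112045]
 [ 0.51602516 -0.16290581]]
0.03466888779844121
0.03622135695302573
0.03195877289331038
pattern [ 0.52975607 -0.14890376] -7.721850009048167 res [[-0.35465843  0.55653606]
 [ 0.66476595 -0.31603481]
 [-0.31010751 -0.24050124]]
red [[0.50044677 0.15020046]] (array([ -81.4, -294.5,    0.7]), np.float64(-0.1831))
```

```bash
python3 -m jog '[{"fingers":94,"x":-14,"y":-50,"z":0,"yaw":-0.03},{"fingers":94,"x":-28,"y":-100,"z":0,"yaw":-0.06},{"fingers":94,"x":-42,"y":-150,"z":0,"yaw":-0.09},{"fingers":94,"x":-56,"y":-200,"z":0,"yaw":-0.12},{"fingers":94,"x":-70,"y":-250,"z":0,"yaw":-0.15},{"fingers":94,"x":-82,"y":-294,"z":0,"yaw":-0.183},{"fingers":94,"x":-82,"y":-294,"z":0,"yaw":-0.183},{"fingers":94,"x":-82,"y":-294,"z":0,"yaw":-0.183},{"fingers":94,"x":-82,"y":-294,"z":0,"yaw":-0.183}]'
python3 - <<'E'
from h import *
s=arm.get_state();print(s["tool_pos"],s["ee_rot"],s["qd"].round(1))
W=cam("wrist");np.savez("w2.npz",f=W[0],K=W[1],R=W[2],p=W[3])
u,v=pj(W,[.503,.152,.03])[0].astype(int);print(u,v)
x0,y0=max(0,u-100),max(0,v-70)
print(x0,y0);cv2.imwrite("pics/w2.png",cv2.resize(W[0][y0:y0+140,x0:x0+200,::-1],None,fx=4,fy=4,interpolation=2))
E
```

```text
time: 3.2
tool_pos: [0.5026, 0.1521, 0.2006]
ee_rot: [180.0, -0.0, -0.0]
wrist_force: [0.6, 0.3, 0.4]
width: 1.0
grip_force: 0.0
[0.5025795  0.15210932 0.20056342] [ 1.79969922e+02 -1.35129380e-02 -4.22397268e-02] [-0.   0.1 -0.1  0.2 -0.1  0.1]
320 182
220 112
```

View pics/w2.png

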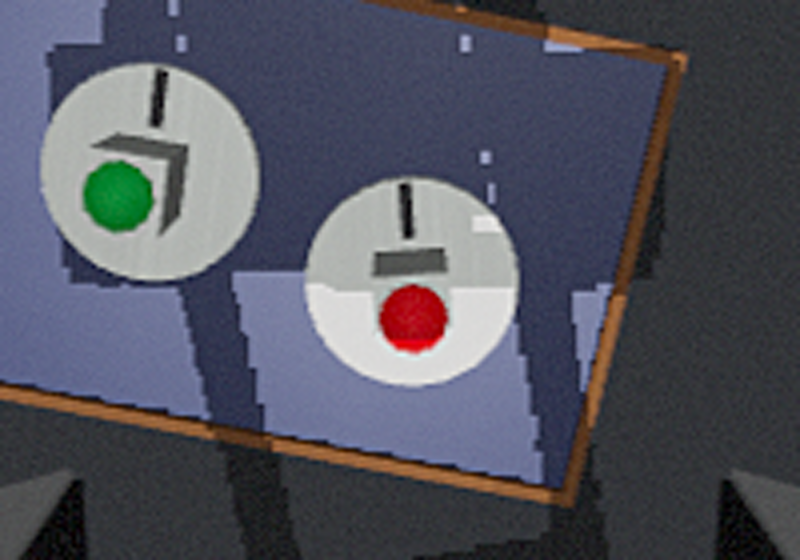

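The red flange spans x 305–518 and y 178–386 in the crop, so its centre is at (322.9,182.5) in the full picture. The black mark and the neck edge both lean about 4° to the left, which is a positive yaw.

Run:
```python
from h import *
d=np.load("w2.npz");C=(d["f"],d["K"],d["R"],d["p"])
k=lambda a:np.array(a)/4.+[220,112]-.375
e=bp(C,k([[305,282],[518,282],[411.5,178],[411.5,386]]),.021);print(e,(e[0]+e[1])/2,(e[2]+e[3])/2)
l=bp(C,k([[408,237],[404,184]]),.021);dd=l[1]-l[0];print("mark",l,np.degrees(np.arctan2(dd[1],dd[0])))
l=bp(C,k([[446,249],[374,254]]),.056);dd=l[1]-l[0];print("neck",l,np.degrees(np.arctan2(dd[1],dd[0]))-90)
print("gem",bp(C,k([[413,318]]),.057))
c=np.array([(e[2,0]+e[3,0])/2,(e[0,1]+e[1,1])/2]);print(c,shift(*c,.026,4.2))
```

```text
[[0.50145714 0.17972499]
 [0.50141803 0.11948865]
 [0.5308539  0.14965984]
 [0.47071962 0.14955695]] [0.50143758 0.14960682] [0.50078676 0.14960839]
mark [[0.51432125 0.15061216]
 [0.52919191 0.15173558]] 4.3202617096737255
neck [[0.51757388 0.14120322]
 [0.51629794 0.15945808]] 3.9982533669696494
gem [[0.49982182 0.14954097]]
[0.50078676 0.14960682] (array([ -1.8,   2.5, 174.5]), np.float64(-0.0741))
```

```bash
python3 -m jog '[{"fingers":50,"x":-1,"y":1.5,"z":40,"yaw":-0.07},{"fingers":50,"x":-2,"y":2.5,"z":80,"yaw":-0.074},{"fingers":50,"x":-2,"y":2.5,"z":110,"yaw":-0.074},{"fingers":50,"x":-2,"y":2.5,"z":140,"yaw":-0.074},{"fingers":50,"x":-2,"y":2.5,"z":160,"yaw":-0.074},{"fingers":50,"x":-2,"y":2.5,"z":174,"yaw":-0.074},{"fingers":50,"x":-2,"y":2.5,"z":174,"yaw":-0.074},{"fingers":50,"x":-2,"y":2.5,"z":174,"yaw":-0.074}]' 12
python3 -m jog '[{"fingers":15,"x":0,"y":0,"z":0,"yaw":0},{"fingers":15,"x":0,"y":0,"z":0,"yaw":0},{"fingers":15,"x":0,"y":0,"z":0,"yaw":0},{"fingers":15,"x":0,"y":0,"z":0,"yaw":0},{"fingers":15,"x":0,"y":0,"z":0,"yaw":0},{"fingers":15,"x":0,"y":0,"z":0,"yaw":0}]' 12
```

```text
time: 4.25
tool_pos: [0.5012, 0.1511, 0.0274]
ee_rot: [-180.0, -0.1, 4.3]
wrist_force: [1.0, 0.1, -0.3]
width: 0.532
grip_force: 0.0
time: 5.0
tool_pos: [0.5006, 0.151, 0.0268]
ee_rot: [180.0, -0.0, 4.3]
wrist_force: [-0.1, -0.5, 1.9]
width: 0.212
grip_force: 12.0
```

```bash
python3 -m jog '[{"fingers":15,"x":0,"y":0,"z":-30,"yaw":0},{"fingers":15,"x":0,"y":0,"z":-75,"yaw":0},{"fingers":15,"x":0,"y":0,"z":-120,"yaw":0},{"fingers":15,"x":0,"y":0,"z":-160,"yaw":0},{"fingers":15,"x":0,"y":0,"z":-160,"yaw":0},{"fingers":15,"x":0,"y":0,"z":-160,"yaw":0}]' 12
python3 - <<'E'
from h import *
s=arm.get_state();print(s["tool_pos"],s["ee_rot"],s["qd"].round(1))
W=cam("wrist");np.savez("w3.npz",f=W[0],K=W[1],R=W[2],p=W[3])
cv2.imwrite("pics/w3.png",cv2.resize(W[0][150:400,180:460,::-1],None,fx=2.4,fy=2.4,interpolation=2))
print(shift(.5298,-.149,.165,-9))
E
```

```text
time: 5.75
tool_pos: [0.4995, 0.1512, 0.1846]
ee_rot: [180.0, 0.2, 4.4]
wrist_force: [0.7, -0.6, -1.2]
width: 0.212
grip_force: 12.0
[0.49947175 0.15117099 0.1846166 ] [1.79993760e+02 1.62019836e-01 4.35045164e+00] [-0.   0.7  1.6 -0.2  0.1  0. ]
(array([  8. , 301.5,  19. ]), np.float64(0.2329))
```

View pics/w3.png

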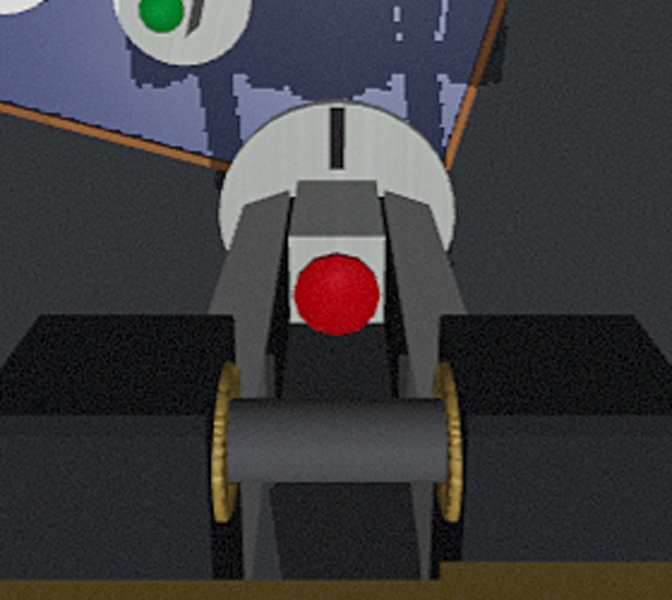

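Held squarely: the flange spans x 219–455 with its top at row 101 (crop), and the mark points straight along tool x. The gem is at (337,294).

Run:
```python
from h import *
T=np.array(viewer.capture("wrist")["tool_from_camera"]);d=np.load("w3.npz")
C=(0,d["K"],T[:3,:3],T[:3,3])
k=lambda a:np.array(a)/2.4+[180,150]-.3
print("flange L,R,top",bp(C,k([[219,210],[455,210],[337,101]]),.0058)*1e3)
print("mark ends",bp(C,k([[337,108],[337,169]]),.0058)*1e3)
print("neck top face corners z=-.0292",bp(C,k([[289,236],[385,236],[385,323],[289,323]]),-.0292)*1e3)
print("gem",bp(C,k([[337,294]]),-.030)*1e3)
```

```text
flange L,R,top [[  2.254963   -30.52529801]
 [  2.26121747  29.51753595]
 [ 30.82683271  -0.52085808]]
mark ends [[29.05781539 -0.51996566]
 [13.26617615 -0.51199921]]
neck top face corners z=-.0292 [[ 10.58555396 -10.54301847]
 [ 10.58722856   9.43747902]
 [ -9.63924125   9.77760939]
 [ -9.63950502 -10.8626951 ]]
gem [[-2.32543672 -0.54757739]]
```

Run:
```python
from h import *
print(shift(.4607,-.138,.14,-9))
```

```text
(array([-59.9, 285.3,  44.1]), np.float64(0.2329))
```

```bash
python3 -m jog '[{"fingers":15,"x":-8,"y":40,"z":0,"yaw":0.03},{"fingers":15,"x":-17,"y":80,"z":0,"yaw":0.07},{"fingers":15,"x":-26,"y":125,"z":0,"yaw":0.11},{"fingers":15,"x":-36,"y":170,"z":10,"yaw":0.15},{"fingers":15,"x":-45,"y":215,"z":20,"yaw":0.19},{"fingers":15,"x":-54,"y":255,"z":30,"yaw":0.22},{"fingers":15,"x":-60,"y":285,"z":44,"yaw":0.233},{"fingers":15,"x":-60,"y":285,"z":44,"yaw":0.233},{"fingers":15,"x":-60,"y":285,"z":44,"yaw":0.233},{"fingers":15,"x":-60,"y":285,"z":44,"yaw":0.233}]' 12
python3 - <<'E'
from h import *
s=arm.get_state();print(s["tool_pos"],s["ee_rot"],s["qd"].round(1))
W=cam("wrist");np.savez("w4.npz",f=W[0],K=W[1],R=W[2],p=W[3])
u,v=pj(W,[.5298,-.149,.036])[0].astype(int);x0,y0=max(0,u-100),max(0,v-75);print(x0,y0)
cv2.imwrite("pics/w4.png",cv2.resize(W[0][y0:y0+150,x0:x0+200,::-1],None,fx=4,fy=4,interpolation=2))
E
```

```text
time: 7.1
tool_pos: [0.4624, -0.1366, 0.1427]
ee_rot: [-180.0, -0.0, -8.9]
wrist_force: [-0.1, 0.2, -1.2]
width: 0.212
grip_force: 12.0
[ 0.46236523 -0.13657364  0.14266362] [-1.79985106e+02 -1.88379683e-02 -8.91746258e+00] [ 0.1 -0.2 -0.3 -0.1 -0.  -0.1]
222 45
```

View pics/w4.png

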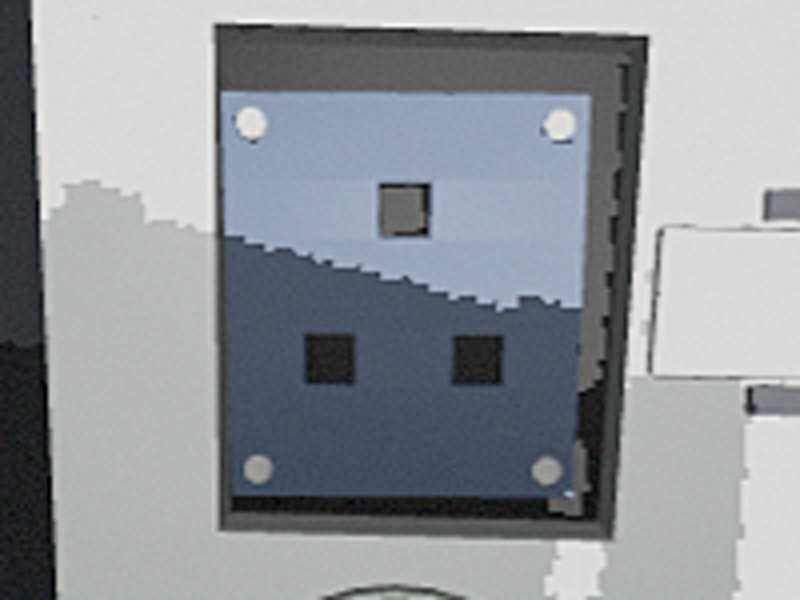

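The holes are clear in the crop, with centres at about (404.5,210.5), (329.5,359) and (477,359). The flange edge shows at the bottom.

```bash
cat > fit.py <<'E'
from h import *
T=np.array(viewer.capture("wrist")["tool_from_camera"]);d=np.load("w4.npz")
C=(0,d["K"],T[:3,:3],T[:3,3])
z=.1427-.036
q=bp(C,np.array([[404.5,210.5],[329.5,359],[477,359]])/4+[222,45]-.375,z)*1e3
q[:,1]*=-1   # x fwd, y left (= -tool y)
M=np.array([[19,0],[-12,16],[-12,-16.]])
A=M-M.mean(0);B=q-q.mean(0);H=A.T@B;th=np.arctan2(H[0,1]-H[1,0],H[0,0]+H[1,1])
c,s=np.cos(th),np.sin(th);Rm=np.array([[c,-s],[s,c]])
o=q.mean(0)-Rm@M.mean(0)
print(q,"pattern in tool (x, tool y)",o[0],-o[1],"turn left deg",np.degrees(th),"res",A@Rm.T-B)
print("scale",np.linalg.norm(B)/np.linalg.norm(A))
f=d["f"];g=cv2.cvtColor(f,cv2.COLOR_RGB2GRAY).astype(int);print(g[185:198,322].tolist())
E
python3 fit.py
```

```text
[[ 87.5497921   -1.81123314]
 [ 56.83835299  14.35654245]
 [ 56.84732237 -17.6013059 ]] pattern in tool (x, tool y) 68.74514685017728 1.6907999221740528 turn left deg -0.18796694400729905 res [[ 0.19525251  0.05810113]
 [-0.04065139 -0.00806084]
 [-0.15460112 -0.05004029]]
scale 0.9941793665740768
[178, 180, 178, 182, 181, 185, 120, 90, 156, 154, 7, 31, 13]
```

```bash
python3 -m jog '[{"fingers":15,"x":30,"y":1,"z":0,"yaw":0.003},{"fingers":15,"x":60,"y":2.2,"z":5,"yaw":0.003},{"fingers":15,"x":68,"y":2.2,"z":25,"yaw":0.003},{"fingers":15,"x":68,"y":2.2,"z":45,"yaw":0.003},{"fingers":15,"x":68,"y":2.2,"z":60,"yaw":0.003},{"fingers":15,"x":68,"y":2.2,"z":72,"yaw":0.003},{"fingers":15,"x":68,"y":2.2,"z":80,"yaw":0.003},{"fingers":15,"x":68,"y":2.2,"z":80,"yaw":0.003},{"fingers":15,"x":68,"y":2.2,"z":80,"yaw":0.003},{"fingers":15,"x":68,"y":2.2,"z":80,"yaw":0.003}]' 12
python3 - <<'E'
from h import *
s=arm.get_state();print(s["tool_pos"],s["ee_rot"],s["wrist_force"])
W=cam("wrist");np.savez("w5.npz",f=W[0],K=W[1],R=W[2],p=W[3])
E
```

```text
time: 8.45
tool_pos: [0.5294, -0.1506, 0.0632]
ee_rot: [180.0, -0.1, -9.2]
wrist_force: [0.7, -0.6, -1.1]
width: 0.215
grip_force: 12.0
[ 0.52935572 -0.15059615  0.06324265] [ 1.79976794e+02 -8.31717859e-02 -9.17967341e+00] [ 0.71927277 -0.57739103 -1.07054101]
```

```bash
python3 -m jog '[{"fingers":15,"x":0,"y":0,"z":2,"yaw":0},{"fingers":15,"x":0,"y":0,"z":3,"yaw":0},{"fingers":15,"x":0,"y":0,"z":4,"yaw":0},{"fingers":15,"x":0,"y":0,"z":5,"yaw":0},{"fingers":15,"x":0,"y":0,"z":6,"yaw":0},{"fingers":15,"x":0,"y":0,"z":7,"yaw":0},{"fingers":15,"x":0,"y":0,"z":8,"yaw":0},{"fingers":15,"x":0,"y":0,"z":8,"yaw":0}]' 5
python3 -c "
from h import *
s=arm.get_state();print(s['tool_pos'],s['wrist_force'],s['grip_force'])"
```

```text
time: 9.5
tool_pos: [0.5288, -0.1504, 0.0544]
ee_rot: [180.0, 0.0, -9.2]
wrist_force: [-0.3, -0.3, -1.4]
width: 0.213
grip_force: 5.0
[ 0.52879337 -0.15037685  0.05435702] [-0.27690858 -0.2863405  -1.35711086] 4.9987272173166275
```

```bash
python3 -m jog '[{"fingers":15,"x":0,"y":0,"z":1,"yaw":0},{"fingers":15,"x":0,"y":0,"z":2,"yaw":0},{"fingers":15,"x":0,"y":0,"z":3,"yaw":0},{"fingers":15,"x":0,"y":0,"z":4,"yaw":0},{"fingers":15,"x":0,"y":0,"z":5,"yaw":0},{"fingers":15,"x":0,"y":0,"z":5,"yaw":0}]' 5
python3 -m jog '[{"fingers":15,"x":0,"y":0,"z":0.7,"yaw":0},{"fingers":15,"x":0,"y":0,"z":1.4,"yaw":0},{"fingers":15,"x":0,"y":0,"z":2,"yaw":0},{"fingers":15,"x":0,"y":0,"z":2.5,"yaw":0},{"fingers":15,"x":0,"y":0,"z":2.5,"yaw":0}]' 3
```

```text
time: 10.25
tool_pos: [0.5288, -0.1503, 0.0493]
ee_rot: [180.0, 0.0, -9.2]
wrist_force: [0.3, 0.3, -1.6]
width: 0.213
grip_force: 5.0
time: 10.88
tool_pos: [0.5288, -0.1504, 0.0469]
ee_rot: [180.0, 0.0, -9.2]
wrist_force: [-0.7, 0.6, -0.7]
width: 0.214
grip_force: 3.0
```

```bash
python3 -m jog '[{"fingers":24,"x":0,"y":0,"z":0,"yaw":0},{"fingers":32,"x":0,"y":0,"z":0,"yaw":0},{"fingers":36,"x":0,"y":0,"z":0,"yaw":0},{"fingers":36,"x":0,"y":0,"z":-20,"yaw":0},{"fingers":36,"x":0,"y":0,"z":-50,"yaw":0},{"fingers":36,"x":0,"y":0,"z":-90,"yaw":0},{"fingers":36,"x":-20,"y":0,"z":-110,"yaw":0},{"fingers":36,"x":-40,"y":0,"z":-110,"yaw":0},{"fingers":36,"x":-40,"y":0,"z":-110,"yaw":0},{"fingers":36,"x":-40,"y":0,"z":-110,"yaw":0}]'
python3 - <<'E'
from h import *
s=arm.get_state();print(s["tool_pos"],s["ee_rot"],s["wrist_force"])
W=cam("wrist");np.savez("w6.npz",f=W[0],K=W[1],R=W[2],p=W[3])
u,v=pj(W,[.53,-.19,.036])[0].astype(int);x0,y0=max(0,u-110),max(0,v-75);print(x0,y0)
cv2.imwrite("pics/w6.png",cv2.resize(W[0][y0:y0+150,x0:x0+200,::-1],None,fx=4,fy=4,interpolation=2))
E
```

```text
time: 12.12
tool_pos: [0.4897, -0.144, 0.1567]
ee_rot: [-180.0, 0.0, -9.2]
wrist_force: [-0.0, 0.3, 0.3]
width: 0.378
grip_force: 0.0
[ 0.4896702  -0.14402686  0.15666383] [-1.79996446e+02  1.90904189e-03 -9.18490006e+00] [-0.02898251  0.29732412  0.30651752]
253 69
```

View pics/w6.png

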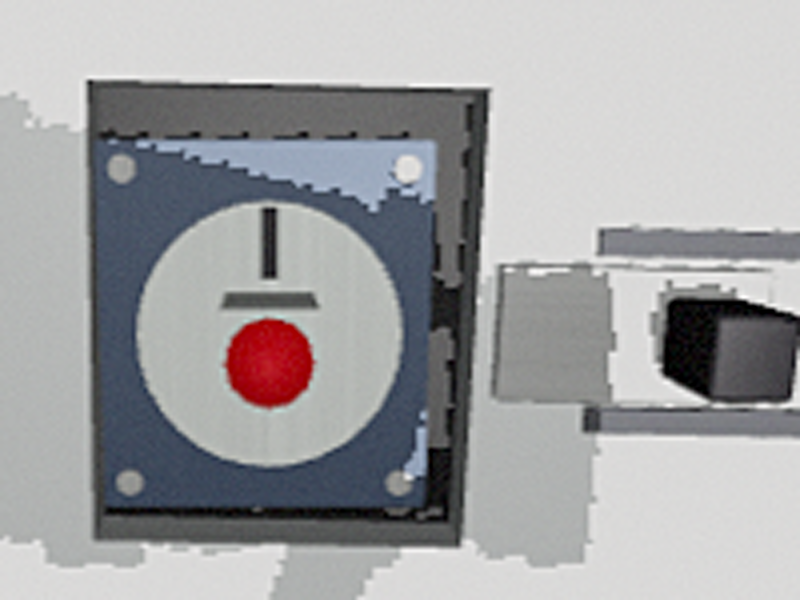

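The holder sits among the plate screws with the flange evenly round (x 136–403, y 202–467 in the crop). The tongue tip is at x≈497 and the knob's top face is near (758,359), cut off by the crop. Checking heights numerically next.

Run:
```python
from h import *
d=np.load("w6.npz");C=(d["f"],d["K"],d["R"],d["p"])
k=lambda a:np.array(a)/4.+[253,69]-.375
for z in(.041,.051):
    e=bp(C,k([[136,334],[403,334],[269,202],[269,467]]),z);print(z,np.linalg.norm(e[0]-e[1]),np.linalg.norm(e[2]-e[3]),e.mean(0))
f=d["f"];g=f[150:180,425:465].mean(2).astype(int)
print(g[8::6]);print(g[:,15])
rec=bp(C,k([[87,80],[490,90],[461,545],[95,540]]),.04);print("rec",rec.mean(0),rec)
print("tip",bp(C,k([[497,265],[493,400]]),.048))
```

```text
0.041 0.06052580728871533 0.059945175107892504 [ 0.5291836  -0.14987106]
0.051 0.058469780158444465 0.05790887172142541 [ 0.53041221 -0.15006272]
[[ 15   6  13   3   0  16  31  77  99  99  95  98  89  90  85  87  83  76
   84  76  73  72  69  74  65  66  36 172 216 219 216 216 215 216 216 216
  217 217 217 217]
 [ 16   0   3  12  19  33  64  92  97  88  86  87  87  86  81  78  78  77
   73  75  68  70  65  65  61  39 120 210 222 217 217 218 218 218 217 217
  216 217 217 217]
 [175 179 180 156 139 139 200 222 224 198 178 181 181 184 187 186 187 228
  243 243 218 194 194 228 240 233 226 222 224 221 222 221 221 220 222 221
  222 221 223 221]
 [120 117 122 119 119 117 121 121 121 122 118 116 119 120 119 121 118 122
  120 119 121 122 116 120 119 121 122 121 123 126 123 120 122 121 119 120
  121 120 121 120]]
[ 97  93  94  94  86  86  83  87  87  81  80  80  78  82  78  82  77  79
  57  81 186  92 129 129 125 125 121 130 198 222]
rec [ 0.53117112 -0.15339123] [[ 0.58986736 -0.1197339 ]
 [ 0.57394037 -0.20555323]
 [ 0.47289727 -0.18695217]
 [ 0.48797948 -0.10132562]]
tip [[ 0.53738757 -0.20153988]
 [ 0.50791607 -0.19727653]]
```

Run:
```python
from h import *
d=np.load("w6.npz");C=(d["f"],d["K"],d["R"],d["p"])
e=bp(C,[[431.5,148],[451.7,148],[451,169],[431.5,169]],.082);print(e)
for i in range(4):print(np.linalg.norm(e[i]-e[i-1]))
c=e.mean(0);a=np.radians(-10.3);X=np.array([np.cos(a),np.sin(a)]);Y=np.array([-np.sin(a),np.cos(a)])
n=np.array([.5312,-.1534])
print(c,"rel recess",(c-n)@X,(c-n)@Y, shift(*c,.054,-10.3))
```

```text
[[ 0.52393845 -0.23691388]
 [ 0.52143356 -0.25243148]
 [ 0.50493483 -0.2510059 ]
 [ 0.50739526 -0.2357668 ]]
0.016582908303886673
0.01571847089190324
0.01656020455851612
0.01543644882355919
[ 0.51442553 -0.24402952] rel recess -0.0002993964214882683 -0.09216833708753662 (array([ 40.4,  94.8, 102.5]), np.float64(0.0196))
```

```bash
python3 -m jog '[{"fingers":50,"x":15,"y":40,"z":0,"yaw":0.02},{"fingers":50,"x":30,"y":75,"z":0,"yaw":0.02},{"fingers":50,"x":40,"y":95,"z":10,"yaw":0.02},{"fingers":50,"x":40,"y":95,"z":30,"yaw":0.02},{"fingers":50,"x":40,"y":95,"z":50,"yaw":0.02},{"fingers":50,"x":40,"y":95,"z":70,"yaw":0.02},{"fingers":50,"x":40,"y":95,"z":85,"yaw":0.02},{"fingers":50,"x":40,"y":95,"z":95,"yaw":0.02},{"fingers":50,"x":40,"y":95,"z":101,"yaw":0.02},{"fingers":50,"x":40,"y":95,"z":101,"yaw":0.02}]'
python3 -m jog '[{"fingers":40,"x":0,"y":0,"z":0,"yaw":0},{"fingers":30,"x":0,"y":0,"z":0,"yaw":0},{"fingers":10,"x":0,"y":0,"z":0,"yaw":0},{"fingers":10,"x":0,"y":0,"z":0,"yaw":0},{"fingers":10,"x":0,"y":0,"z":0,"yaw":0},{"fingers":10,"x":0,"y":0,"z":0,"yaw":0}]' 10
```

```text
time: 13.42
tool_pos: [0.5137, -0.2441, 0.0558]
ee_rot: [-180.0, 0.0, -10.3]
wrist_force: [0.5, -0.3, 0.1]
width: 0.531
grip_force: 0.0
time: 14.18
tool_pos: [0.5139, -0.2444, 0.0563]
ee_rot: [180.0, -0.0, -10.3]
wrist_force: [-0.5, -1.3, 0.8]
width: 0.187
grip_force: 10.0
```

```bash
python3 -m jog '[{"fingers":10,"x":0,"y":-3,"z":0,"yaw":0},{"fingers":10,"x":0,"y":-7,"z":0,"yaw":0},{"fingers":10,"x":0,"y":-11,"z":0,"yaw":0},{"fingers":10,"x":0,"y":-15,"z":0,"yaw":0},{"fingers":10,"x":0,"y":-18,"z":0,"yaw":0},{"fingers":10,"x":0,"y":-21,"z":0,"yaw":0},{"fingers":10,"x":0,"y":-24,"z":0,"yaw":0},{"fingers":10,"x":0,"y":-26,"z":0,"yaw":0},{"fingers":10,"x":0,"y":-26,"z":0,"yaw":0}]' 15
python3 -m jog '[{"fingers":10,"x":0,"y":-1,"z":0,"yaw":0},{"fingers":10,"x":0,"y":-2,"z":0,"yaw":0},{"fingers":10,"x":0,"y":-2.5,"z":0,"yaw":0},{"fingers":10,"x":0,"y":-2.5,"z":0,"yaw":0}]' 15
```

```text
time: 15.3
tool_pos: [0.5187, -0.2182, 0.0563]
ee_rot: [-180.0, -0.0, -10.3]
wrist_force: [-0.8, -1.2, 5.4]
width: 0.196
grip_force: 15.0
time: 15.8
tool_pos: [0.519, -0.2163, 0.0563]
ee_rot: [180.0, -0.0, -10.3]
wrist_force: [-0.4, -1.2, 5.1]
width: 0.195
grip_force: 15.0
```

```bash
python3 -m jog '[{"fingers":10,"x":0,"y":-1,"z":0,"yaw":0},{"fingers":10,"x":0,"y":-1.5,"z":0,"yaw":0},{"fingers":10,"x":0,"y":-1.5,"z":0,"yaw":0}]' 15
python3 -m jog '[{"fingers":10,"x":0,"y":-1,"z":0,"yaw":0},{"fingers":10,"x":0,"y":-1.5,"z":0,"yaw":0},{"fingers":10,"x":0,"y":-1.5,"z":0,"yaw":0}]' 15
```

```text
time: 16.18
tool_pos: [0.5191, -0.2161, 0.0563]
ee_rot: [179.8, -0.0, -10.4]
wrist_force: [-0.4, -6.4, 5.2]
width: 0.19
grip_force: 15.0
time: 16.55
tool_pos: [0.5191, -0.216, 0.0563]
ee_rot: [179.7, -0.0, -10.4]
wrist_force: [-1.1, -9.2, 4.7]
width: 0.191
grip_force: 15.0
```

```bash
python3 -m jog '[{"fingers":26,"x":0,"y":2,"z":0,"yaw":0},{"fingers":36,"x":0,"y":2,"z":0,"yaw":0},{"fingers":40,"x":0,"y":2,"z":0,"yaw":0},{"fingers":40,"x":0,"y":2,"z":0,"yaw":0},{"fingers":40,"x":0,"y":2,"z":-25,"yaw":0},{"fingers":40,"x":0,"y":2,"z":-60,"yaw":0},{"fingers":40,"x":0,"y":2,"z":-110,"yaw":0},{"fingers":40,"x":-50,"y":2,"z":-120,"yaw":0},{"fingers":40,"x":-50,"y":2,"z":-120,"yaw":0},{"fingers":40,"x":-50,"y":2,"z":-120,"yaw":0}]'
python3 - <<'E'
from h import *
W=cam("wrist");np.savez("w7.npz",f=W[0],K=W[1],R=W[2],p=W[3])
u,v=pj(W,[.53,-.19,.036])[0].astype(int);x0,y0=max(0,u-100),max(0,v-75);print(x0,y0)
cv2.imwrite("pics/w7.png",cv2.resize(W[0][y0:y0+150,x0:x0+200,::-1],None,fx=4,fy=4,interpolation=2))
E
```

```text
time: 17.8
tool_pos: [0.4701, -0.206, 0.1757]
ee_rot: [-180.0, -0.0, -10.3]
wrist_force: [0.9, 0.0, 0.2]
width: 0.424
grip_force: 0.0
193 57
```

View pics/w7.png

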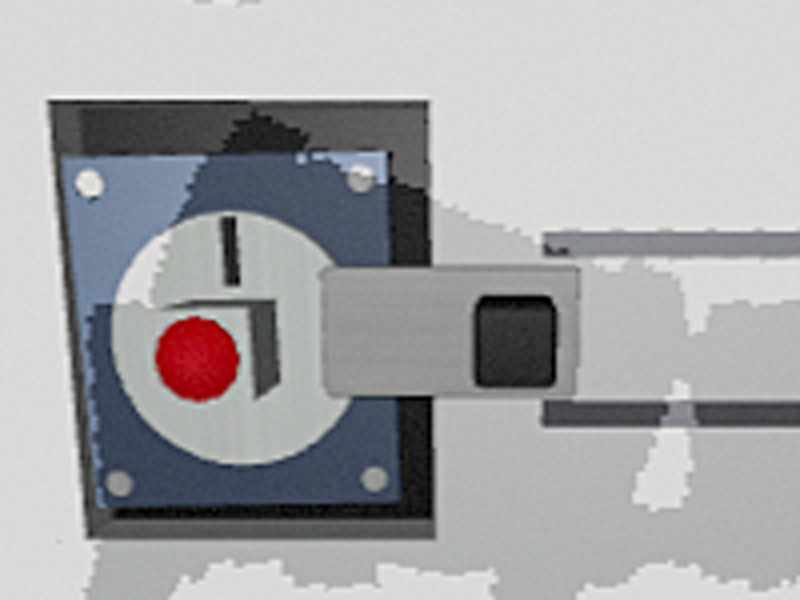

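The tongue now covers the flange (tip at x≈322 in the crop), the holder is flat and the gripper is clear. A numeric check of the tip follows.

Run:
```python
from h import *
d=np.load("w7.npz");C=(d["f"],d["K"],d["R"],d["p"])
k=lambda a:np.array(a)/4.+[193,57]-.375
a=np.radians(-10.3);X=np.array([np.cos(a),np.sin(a)]);Y=np.array([-np.sin(a),np.cos(a)])
n=bp(C,k([[49,100],[429,100],[434,539],[87,539]]),.04).mean(0)
t=bp(C,k([[321,270],[322,394]]),.048);kn=bp(C,k([[515,342]]),.082)
print(n,(t-n)@Y,(kn-n)@Y)
C=cam("top");f=C[0].astype(int);r,g,b=f[...,0],f[...,1],f[...,2]
for m in((b>150)&(r<80)&(g<120),(g>130)&(r<110)&(b<130)): print([c for c,s in blobs(m)])
print(arm.get_state()["time"])
```

```text
[ 0.53108149 -0.15349492] [-0.01861152 -0.01775263] [-0.06322582]
[array([66.8, 47.6]), array([185.6, 198.9])]
[array([221.9, 205.9])]
17.9
```

The tip is 18.2 mm from the recess centre (18.5 when shut), the knob is at −63.2 mm (−63.5 when shut), and blue and green haven't moved.

```bash
python3 -c "
from cell import ticket
print(ticket.finish_job())"
```

```text
the job is handed in; nothing more can be done
None
```

The red holder is fully home in the nest with its flange flat, the keeper is fully shut over it, the gripper is clear, the blue and green holders are unmoved, and the job was handed in at about 18 s.

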